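# Seat the torque tester's drive knob and hold its zero plunger down

### The arm

A 6-joint arm with a two-finger parallel gripper is mounted at the origin on the work surface. World frame = base frame: x ahead of the robot, y to its left, z up, the work surface at z = 0. Lengths are in m, angles in rad, forces in N, time in s.
With the tool pointing down it reaches from about 0.425 to 0.95 m from the base axis. Payload 3.5 kg.
Tool frame: the origin (TCP) lies midway between the tips of the shut fingers; the grasp point (between the pads) lies 19 mm behind it (ctrl.tcp_to_grasp is the distance from the TCP to the grasp point, in m); z points along the fingers, x is the direction in which the jaws open and shut, and the axes are right-handed (so a half turn about z gives the same grasp; the last joint's range is limited). The gripper opens to 85 mm and grips with 20 to 120 N. Pads are 22 mm wide; open, the fingers measure 114 mm over their backs; the gripper's body (76 mm by 85 mm) begins 54 mm behind the grasp point. The pads swing forward as they close: fully open they stand 13 mm farther back than shut.
Start: joints at [1.061, 0.286, 1.577, -0, 1.279, -0.15], TCP at [0.238, 0.632, 0.231] pointing down, gripper open.
Joint ranges: [-2.77, 2.77], [-0.9, 2.22], [0.21, 2.48], [-1.53, 4.67], [0.24, 2.81], [-2.84, 2.84]. Speed limits (rad/s): [2.79, 2.79, 3.14, 3.14, 3.14, 3.14].

### API

Orientations are given as a unit quaternion [x, y, z, w].
In Python, from plant import ctrl, cams, workorder, spotter gives the robot as it stands. The module is installed in compiled form; this text tells all that it offers.
- The arm moves only by the tool send_rows, never from a script. Its argument "motion" is one flat list of numbers, 5 for each row, row after row: the shift along the tool's x, y, z in cm, then the turn about the tool's z in rad, then the finger opening in cm, from 0 to 8.54. In form: [tx, ty, tz, spin, gripper, tx, ty, tz, spin, gripper, ...]. A call has 1 to 12 rows; each row shifts and turns the pose as measured when the row begins, along the tool's axes as they then stand; what a row does not reach is not made up. A row lasts 1/10 s, in which the tool goes at most 50 mm and 8.59 degrees, less where a joint would pass 70% of its speed; a pose out of reach is approached as far as the arm can. A call is refused whole if a number of a shift passes 5 or a number of a turn 0.15, either way. A call with a gripper value outside its range is refused whole. The fingers move at their own pace and stop on an object; "grip_force" is the grip in N (left out, the last holds). Time passes only in rows, so rows that do not move let the fingers close. It gives the time, the measured TCP pose, the force and the opening at its end, in the units of the state.
- ctrl.get_state(): the state, without advancing time (a new reading comes with each control period).
- cams.read_camera(name): name is "scene" or "side" or "wrist"; returns (picture, depth): 400x640x3 uint8, red, green, blue; 400x640 float32, m along the optical axis (not along the pixel's ray), 0 where there is no reading.
- cams.camera_params(name): a dict with "fx", "fy", "cx", "cy" (pixels), "xyz" and "attitude" of the camera in the world; the wrist camera has in their place "mount" (4x4, takes a point from camera to tool coordinates, whose origin is the TCP and whose axes are the tool frame's). Camera axes: x right, y down, z forward; pixel columns grow to the right and rows downward; lengths in m; the calibration is good to about 2 mm. The wrist camera is an equidistant fisheye: a pixel r from the principal point sees the ray r / f radians off the axis. A picture is of the moment at which its call begins: read the wrist's pose just before it. camera_params takes no time and is no camera call.
- workorder.sign_off(): hands the job in, once; it reports no verdict.
Trained networks look in the newest picture that a camera, given by its name, has taken for a name from the list of things; names that differ only in an ending like _2 or _b are one class to them, and where a whole thing is asked for, a point or a joint stands for the part that bears it (a point fixed in the world has none). Each returns a list of dicts, best first, with "conf" (0 to 1); they miss things now and then, are a little off and sometimes report something else, mostly with a low value. They report only what shows in the picture. A call takes as long as a camera call.
- spotter.trace(target, camera): "mask" (400x640 bool, what is visible of it) and "bbox" ([left, top, width, height] in pixels, round what is visible of it).
The state is a dict: "time": time; "qpos": joint angles; "dq": joint speeds; "joint_efforts": joint torques, N m; "eef_pos": TCP position; "tcp_rot": TCP orientation; "contact_force": force on the tool from outside, world axes, zero at the start; "wrist_torque": the same for the moment, N m; "opening": opening from 0.0 (shut) to 1.0 (fully open).
Only numpy, scipy, OpenCV 4.12 (cv2) and the standard library are available. Lean on these libraries where they do the work, as an engineer would, in place of code of your own. Each camera call takes 0.05 s, during which the arm holds its last target.

### The job

Take the ridged black drive knob out of the rack and fit it to the torque tester: set its shaft in the hub on top, turn it under a light push until the key slips into the keyway, and keep pressing until the collar is fully home on the hub and the spring plunger below is held down, so that the dial can be zeroed. Do not force the key, and leave the other things on the bench where they are. Finish still gripping the knob and pressing it home: do not let go.

Things in the scene. Friction and masses are not known exactly. Their poses are not given: they have to be found in the camera images.
- knob_grip (a point): Drive knob (loose, about 0.18 kg), standing shaft down in one of the rack's two holes: ridged, black, 44 mm in diameter, 34 mm tall, a white index line on top. This point is on its axis, half-way up the black part (17 mm below the top), a good height to grip across the 44 mm. z is up the axis; x points along the white line, exactly towards the side on which the key is.
- knob_collar (a point): Centre of the underside of the knob's steel collar (38 mm in diameter, 10 mm thick, directly under the black part), 27 mm below knob_grip. This shoulder seats on the hub's face.
- knob_end (a point): Lower end of the knob's steel shaft, 36 mm below the collar, 63 mm below knob_grip. Shaft 18 mm in diameter, 3.5 mm chamfer at the end. The key is 6 mm wide, stands 5 mm out of the shaft and runs from 12 mm above this end up to the collar, so the lowest 12 mm enter the bore at any angle.
- hub_mouth (a point): Centre of the bore in the top face of the tester's steel hub (50 mm in diameter), about 115 mm above the bench. z is up the bore; x points to its only keyway, seen as a notch. Bore 19.4 mm in diameter, no chamfer; keyway 7.6 mm wide, open to 15.8 mm from the axis; both deeper than the shaft. A brake (2.5 N m) keeps the hub's angle. A key off its keyway rests on the face, knob_collar 24 mm above this point.
- tester_top (a point): Torque tester, fixed: dark brown bakelite housing 215 x 170 x 95 mm with a dial on its sloping front (its -x side). This point is on its flat top, under the hub on the hub's axis; the hub stands 20 mm above it and is the tallest part.
- plunger (a joint): Spring plunger at the bottom of the bore, in m: 0 is up, growing as it is pressed down. Its top is 27 mm below the hub's face, so the shaft meets it 9 mm before home; it resists with 4 N at first, 11 N at home, where it reads 0.009. It lifts the knob when let go. As it goes down the dial's needle swings to mid scale, pointing at the hub.
- driver_mid (a point): Bystander: smaller socket driver, 28 mm aluminium grip, in the rack's other hole, 90 mm from the knob. Point half-way up its grip.
- rack: Grey block, fixed, 72 x 172 x 50 mm, with two 30 mm through holes 90 mm apart along its y axis. Origin at the centre of its underside. The collars of knob and driver rest on its top, the shafts hang in the holes.
- jar_tall_mid (a point): Bystander: amber glass jar, 54 mm in diameter, 88 mm tall, beyond the rack. Point at its centre.
- jar_low_mid (a point): Bystander: amber glass jar, 66 mm in diameter, 70 mm tall, beyond the tester. Point at its centre.
- sport_cap_mid (a point): Bystander: white sport cap, 33 mm in diameter, 37 mm tall, in front of the rack. Point at its centre.
- feeler_mid (a point): Bystander: steel feeler gauge, 100 x 14 x 10 mm, lying beside the tester. Point at its centre.
- grip_disc_mid (a point): Bystander: flat silicone grip disc, 110 mm in diameter, 4 mm thick. Point at its centre.

How it is judged:
By the outcome, as a careful person would: the job done as asked, in the order asked, and still so for the second after the job is handed in, while the arm keeps its last pose, push and grip.
It also fails if it takes over 45 s, if anything falls off the work surface, if the arm or the gripper's body presses on something with over 40 N, if the wrist force passes 120 N, or if a joint passes its speed limit or range.

## Working session

There is one attempt and no reset: what is moved stays moved. The work goes in short steps, Python scripts to look and compute and a tool call to move; the robot and the scene stay as the last step left them, time stands still between calls to the robot, and variables do not carry over. Pictures are saved under pics/ and viewed, and the job is handed in when it is done.

Besides the shell and the picture viewer there is one more tool, called after ">>>" by a JSON object that holds its "fn" and its "kwargs". send_rows: Moves the arm, as the interface text tells. Its arguments: {"type":"object","properties":{"motion":{"type":"array","items":{"type":"number"}},"grip_force":{"type":"number"}},"required":["motion"]}

```bash
mkdir -p pics
cat > h.py <<'E'
import numpy as np, cv2
from scipy.spatial.transform import Rotation as R
from plant import ctrl, cams, workorder, spotter
def save(n,img): cv2.imwrite('pics/'+n,cv2.cvtColor(img,cv2.COLOR_RGB2BGR))
def pts(cam,d,mask,P=None):
    p=cams.camera_params(cam); v,u=np.nonzero(mask&(d>0)); z=d[v,u]
    c=np.stack([(u-p['cx'])/p['fx']*z,(v-p['cy'])/p['fy']*z,z],1)
    return c@rotm(p['attitude']).T+np.array(p['xyz']),u,v
def rotm(a):
    a=np.array(a,float)
    return R.from_quat(a).as_matrix() if a.size==4 else a.reshape(3,3)
E
python3 - <<'E'
from h import *
s=ctrl.get_state(); print(s)
for c in ['scene','side','wrist']:
    print(c,cams.camera_params(c))
    im,d=cams.read_camera(c); save(c+'0.png',im); np.save('pics/'+c+'0.npy',d)
print(ctrl.tcp_to_grasp)
E
```

```text
{'time': 0.0, 'qpos': array([ 1.06104792e+00,  2.87161274e-01,  1.57819934e+00, -2.31070966e-05,
        1.27859831e+00, -1.49996795e-01]), 'dq': array([-4.81103463e-04, -9.64640114e-04,  5.56803037e-04, -3.53852195e-04,
        3.03986839e-04, -2.79799385e-05]), 'joint_efforts': array([-4.45553105e-04, -4.06003439e+01, -2.92617470e+01, -2.36798314e-04,
        6.00311992e-03,  7.81475194e-06]), 'eef_pos': array([0.23727457, 0.63120989, 0.22993801]), 'tcp_rot': array([ 8.22202410e-01,  5.69193989e-01, -1.05762392e-03,  5.30433290e-04]), 'contact_force': array([-0.05717701,  0.55291163, -0.06947136]), 'wrist_torque': array([-0.06653623, -0.00750033,  0.01468356]), 'opening': 1.0021173024998309}
scene {'fx': 508.0754001094008, 'fy': 508.0754001094008, 'cx': 314.9371231666659, 'cy': 200.7114202795406, 'xyz': array([1.05195464, 0.78961897, 1.33588569]), 'attitude': array([ 0.29186235,  0.90692637, -0.29074726, -0.08813033])}
side {'fx': 443.28345523753075, 'fy': 443.28345523753075, 'cx': 318.42491516219184, 'cy': 203.96628319851018, 'xyz': array([ 0.30910374, -0.68072161,  1.042783  ]), 'attitude': array([ 0.93048133, -0.1542637 ,  0.06142295, -0.32654927])}
wrist {'fx': 309.70691628693146, 'fy': 309.70691628693146, 'cx': 326.20567744750207, 'cy': 203.81618202173087, 'mount': array([[ 9.99999845e-01,  5.00417306e-04,  2.45052000e-04,
        -1.70653524e-03],
       [-5.50844423e-04,  9.54078140e-01,  2.99557339e-01,
        -7.58559243e-02],
       [-8.38950800e-05, -2.99557427e-01,  9.54078268e-01,
        -1.42179111e-01],
       [ 0.00000000e+00,  0.00000000e+00,  0.00000000e+00,
         1.00000000e+00]])}
0.0187
```

View pics/scene0.png

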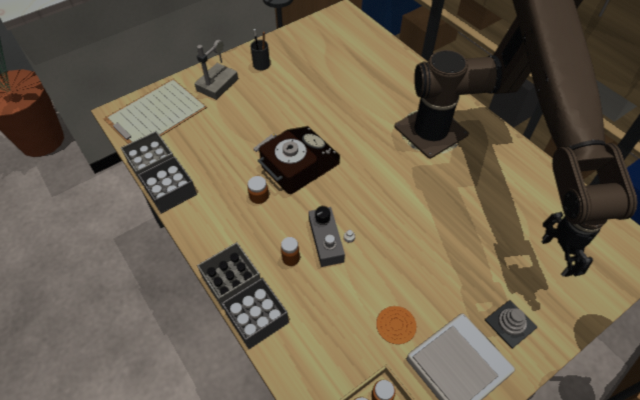

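View pics/side0.png

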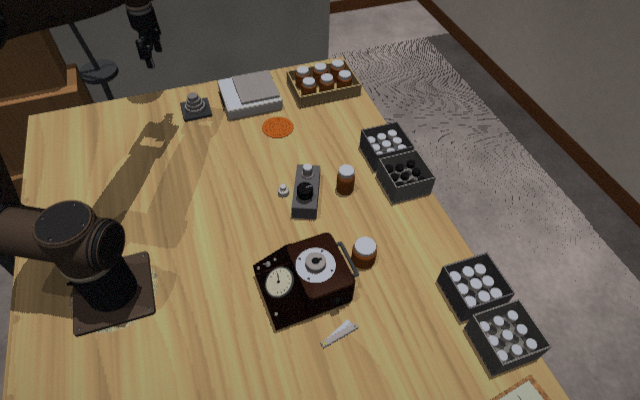

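View pics/wrist0.png

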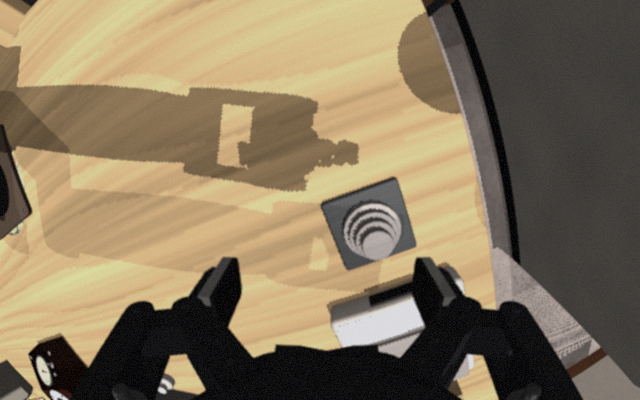

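The scene view shows the knob at about (322,215), the driver at (330,240) and the hub at (291,150). In the side view the knob is at (305,190) and the hub at (316,261).

Run:
```python
from h import *
for c in ['scene','side']:
    im,d=cams.read_camera(c)
    for t in ['knob_grip','hub_mouth','driver_mid','rack','jar_tall_mid','jar_low_mid','sport_cap_mid','tester_top','feeler_mid','grip_disc_mid']:
        try: r=spotter.trace(t,c)
        except Exception as e: print(c,t,e); continue
        for q in r[:2]:
            if q['conf']<0.3: continue
            P,u,v=pts(c,d,q['mask'])
            zt=np.percentile(P[:,2],97); T=P[P[:,2]>zt-0.006]
            print(c,t,round(q['conf'],2),q['bbox'],len(P),'top z',zt.round(4),'topc',((T.max(0)+T.min(0))/2).round(4),T.mean(0).round(4),'range',np.percentile(P,2,axis=0).round(3),np.percentile(P,98,axis=0).round(3))
```

```text
scene knob_grip 0.54 [315.5, 203.6, 13.9, 23.7] 235 top z 0.0971 topc [0.5562 0.1076 0.0964] [0.5565 0.1073 0.0942] range [0.536 0.088 0.052] [0.577 0.13  0.097]
scene hub_mouth 0.55 [281.9, 141.8, 16.0, 15.5] 208 top z 0.1183 topc [ 0.5028 -0.1443  0.1163] [ 0.5024 -0.1438  0.1152] range [ 0.479 -0.168  0.094] [ 0.526 -0.117  0.119]
scene driver_mid 0.48 [322.9, 233.6, 13.2, 20.2] 152 top z 0.0882 topc [0.5906 0.1913 0.0865] [0.5907 0.1914 0.0854] range [0.575 0.178 0.049] [0.606 0.207 0.088]
scene rack 0.43 [374.4, 308.5, 41.5, 38.5] 1204 top z 0.0087 topc [0.5754 0.4793 0.0086] [0.5767 0.48   0.0053] range [ 0.527  0.43  -0.003] [0.626 0.528 0.009]
scene jar_tall_mid 0.69 [283.0, 234.1, 14.9, 33.6] 431 top z 0.0912 topc [0.6961 0.1405 0.0909] [0.6955 0.14   0.0881] range [0.675 0.121 0.007] [0.72  0.166 0.092]
scene jar_low_mid 0.66 [250.4, 173.0, 15.0, 29.1] 479 top z 0.0735 topc [ 0.6493 -0.1152  0.0732] [ 0.6496 -0.1139  0.0708] range [ 0.622 -0.139  0.004] [ 0.681 -0.081  0.074]
scene jar_low_mid 0.64 [345.0, 231.2, 11.3, 12.5] 105 top z 0.0387 topc [0.5107 0.1857 0.0379] [0.5
[... 2573 characters left out ...]
91 -0.062  0.115]
side feeler_mid 0.91 [321.7, 321.6, 37.0, 25.0] 408 top z 0.0129 topc [ 0.5099 -0.2918  0.0105] [ 0.5101 -0.2951  0.0096] range [ 0.463 -0.312 -0.002] [ 0.557 -0.272  0.013]
side feeler_mid 0.51 [252.4, 232.0, 107.0, 99.9] 6782 top z 0.1136 topc [ 0.5006 -0.1438  0.114 ] [ 0.4999 -0.145   0.1147] range [ 0.366 -0.23   0.001] [ 0.593 -0.061  0.115]
side grip_disc_mid 0.68 [258.8, 117.2, 34.5, 17.9] 540 top z 0.0092 topc [0.5723 0.477  0.0076] [0.5739 0.4765 0.0057] range [ 0.524  0.427 -0.001] [0.621 0.534 0.01 ]
side grip_disc_mid 0.43 [294.8, 179.9, 18.7, 21.2] 247 top z 0.0978 topc [0.5528 0.106  0.0958] [0.553  0.1058 0.0947] range [0.533 0.085 0.056] [0.574 0.128 0.098]
```

```bash
python3 - <<'E'
from h import *
a=cv2.imread('pics/side0.png'); 
x=cv2.resize(a[235:290,290:345],(390,390),interpolation=cv2.INTER_CUBIC)
y=cv2.resize(a[155:210,280:335],(390,390),interpolation=cv2.INTER_CUBIC)
cv2.imwrite('pics/crop_side.png',np.hstack([x,y]))
a=cv2.imread('pics/scene0.png'); 
x=cv2.resize(a[123:178,264:319],(390,390),interpolation=cv2.INTER_CUBIC)
y=cv2.resize(a[195:250,300:355],(390,390),interpolation=cv2.INTER_CUBIC)
cv2.imwrite('pics/crop_scene.png',np.hstack([x,y]))
E
cat >> h.py <<'E'
def goto(x,y,z,yaw=None):
    """print tool-frame shift(cm) and spin for TCP target; yaw = desired world yaw of tool x"""
    s=ctrl.get_state(); r=R.from_quat(s['tcp_rot']).as_matrix()
    d=r.T@(np.array([x,y,z])-s['eef_pos'])*100
    cy=np.arctan2(r[1,0],r[0,0]); 
    out={'shift_cm':d.round(2),'yaw':round(cy,3)}
    if yaw is not None:
        e=-(yaw-cy); out['spin']=round((e+np.pi)%(2*np.pi)-np.pi,3)
    print('t',round(s['time'],2),'tcp',s['eef_pos'].round(4),out,'q6',s['qpos'][5].round(3),'F',s['contact_force'].round(1),'T',s['wrist_torque'].round(2),'op',round(s['opening'],3),'tilt',r[:2,2].round(4))
E
python3 -c "
from h import *
goto(0.5,-0.06,0.32,0)"
```

```text
t 1.25 tcp [0.2376 0.6318 0.2313] {'shift_cm': array([-55.51,  48.92,  -8.87]), 'yaw': np.float64(1.211), 'spin': np.float64(1.211)} q6 -0.15 F [ 0.  -0.2 -0.6] T [-0.01  0.01  0.02] op 1.0 tilt [0. 0.]
```

View pics/crop_side.png

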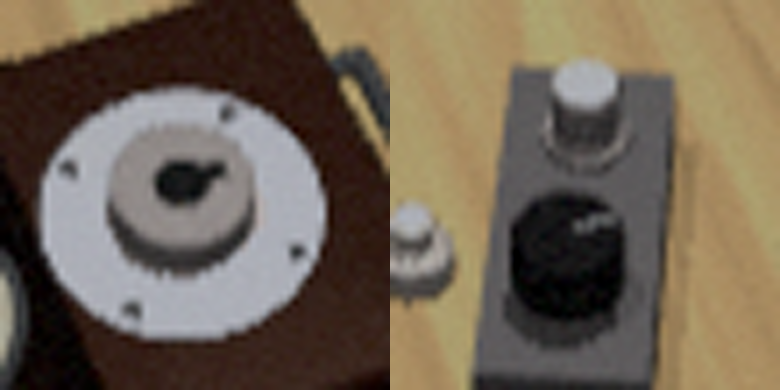

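View pics/crop_scene.png

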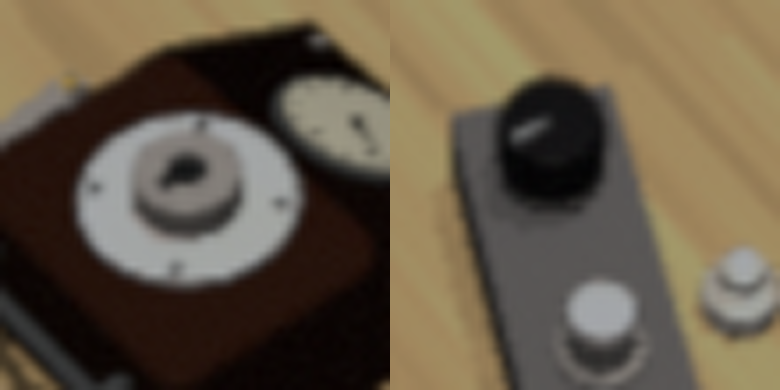

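The side and scene crops show the hub's notch and the knob's white line. Both point roughly to world +x. Next I go over the hub for a close wrist view.

```bash
python3 -c "
from h import *
goto(0.501,-0.144,0.24,-0.4)"
```

```text
t 1.25 tcp [0.2376 0.6318 0.2313] {'shift_cm': array([-63.34,  51.97,  -0.87]), 'yaw': np.float64(1.211), 'spin': np.float64(1.611)} q6 -0.15 F [ 0.  -0.2 -0.6] T [-0.01  0.01  0.02] op 1.0 tilt [0. 0.]
```

>>> {"fn": "send_rows", "kwargs": {"motion": [-2.4,4.2,-0.1,0,8.5,-2.4,4.2,-0.1,0,8.5,-2.4,4.2,-0.1,0,8.5,-2.4,4.2,-0.1,0,8.5,-2.4,4.2,-0.1,0,8.5,-2.4,4.2,-0.1,0,8.5,-4.1,2.8,-0.1,0,8.5,-4.1,2.8,-0.1,0,8.5,-4.1,2.8,-0.1,0,8.5,-4.1,2.8,-0.1,0,8.5,-4.1,2.8,0,0,8.5,-4.1,2.8,0,0,8.5]}}

```text
time: 2.45
eef_pos: [0.5008, 0.1161, 0.2426]
tcp_rot: [0.819, 0.574, 0.004, 0.001]
contact_force: [0.5, 0.6, 0.5]
opening: 0.992
```

```bash
python3 -c "
from h import *
goto(0.501,-0.144,0.24,-0.4)"
```

```text
t 2.45 tcp [0.5008 0.1161 0.2426] {'shift_cm': array([-24.45,   8.88,   0.15]), 'yaw': np.float64(1.223), 'spin': np.float64(1.623)} q6 -1.196 F [0.5 0.6 0.5] T [0.02 0.01 0.03] op 0.992 tilt [0.0078 0.0042]
```

>>> {"fn": "send_rows", "kwargs": {"motion": [-4.2,1.5,0,0,8.5,-4.2,1.5,0,0,8.5,-4.2,1.5,0,0,8.5,-4.2,1.5,0,0,8.5,-4.2,1.5,0,0,8.5,-3.4,1.4,0,0.14,8.5,0,0,0,0.14,8.5,0,0,0,0.14,8.5,0,0,0,0.14,8.5,0,0,0,0.14,8.5,0,0,0,0.14,8.5,0,0,0,0.14,8.5]}}

```text
time: 3.65
eef_pos: [0.5003, -0.1634, 0.245]
tcp_rot: [0.995, 0.096, 0.008, 0.001]
contact_force: [-0.2, 0.3, 0.2]
opening: 0.997
```

```bash
cat >> h.py <<'E'
def wpose():
    s=ctrl.get_state(); T=np.eye(4); T[:3,:3]=R.from_quat(s['tcp_rot']).as_matrix(); T[:3,3]=s['eef_pos']; return T@cams.camera_params('wrist')['mount']
def wproj(T,P):
    p=cams.camera_params('wrist'); c=(np.atleast_2d(P)-T[:3,3])@T[:3,:3]
    rr=np.hypot(c[:,0],c[:,1]); th=np.arctan2(rr,c[:,2]); k=np.where(rr>0,th/np.maximum(rr,1e-9),0)
    return np.stack([p['cx']+p['fx']*k*c[:,0],p['cy']+p['fy']*k*c[:,1]],1)
def ortho(T,im,x,y,z,half,n=560):
    """top-down rectified view on plane z; right = +x world, up = +y world"""
    g=np.linspace(-half,half,n); X,Y=np.meshgrid(x+g,y-g)
    q=wproj(T,np.stack([X.ravel(),Y.ravel(),np.full(X.size,z)],1)).astype(np.float32)
    return cv2.remap(im,q[:,0].reshape(n,n),q[:,1].reshape(n,n),cv2.INTER_CUBIC)
E
python3 - <<'E'
from h import *
goto(0.501,-0.144,0.24,-0.4)
T=wpose(); im,d=cams.read_camera('wrist'); save('w_hub.png',im); np.save('pics/w_hub_d.npy',d); np.save('pics/w_hub_T.npy',T)
save('o_hub.png',ortho(T,im,0.501,-0.144,0.115,0.04))
E
```

```text
t 3.65 tcp [ 0.5003 -0.1634  0.245 ] {'shift_cm': array([ 0.43, -1.89,  0.5 ]), 'yaw': np.float64(0.192), 'spin': np.float64(0.592)} q6 -0.707 F [-0.2  0.3  0.2] T [ 0.02 -0.02 -0.07] op 0.997 tilt [0.0158 0.    ]
```

View pics/w_hub.png

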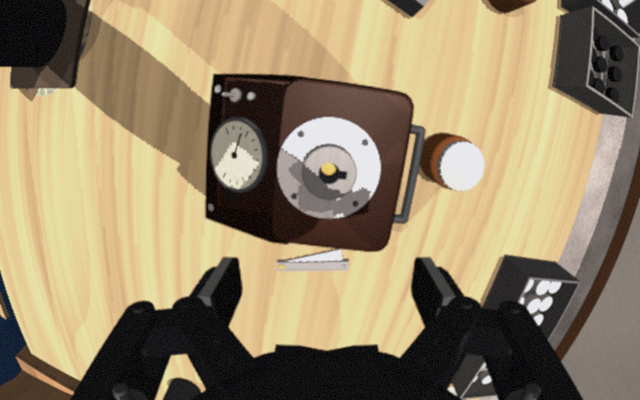

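View pics/o_hub.png

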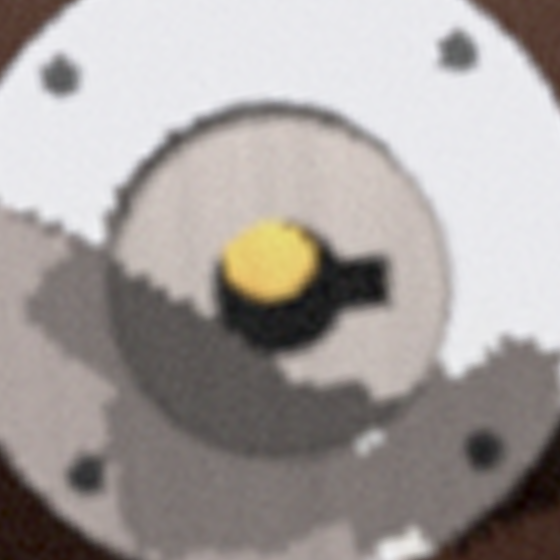

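The wrist and rectified views show the hub centre near rectified (279,285), the keyway pointing to +x at about +4°, and the yellow plunger below. I will refine these by fitting.

Run:
```python
from h import *
im=cv2.cvtColor(cv2.imread('pics/w_hub.png'),cv2.COLOR_BGR2RGB); d=np.load('pics/w_hub_d.npy'); T=np.load('pics/w_hub_T.npy')
p=cams.camera_params('wrist')
# depth -> world
v,u=np.mgrid[0:400,0:640]; a=(u-p['cx'])/p['fx']; b=(v-p['cy'])/p['fy']; th=np.hypot(a,b); k=np.where(th>0,np.tan(th)/np.maximum(th,1e-9),1)
C=np.stack([a*k*d,b*k*d,d],-1); W=C@T[:3,:3].T+T[:3,3]
m=(d>0)&(np.hypot(W[...,0]-.501,W[...,1]+.1445)<.03)
h,e=np.histogram(W[m][:,2],bins=np.arange(.08,.13,.002)); print(list(zip(e.round(3),h)))
M=m&(W[...,2]>.108); z=np.median(W[M][:,2]); print('hub z',z)
for zz in (0.115,z):
    o=ortho(T,im,0.501,-0.144,zz,0.02,800)
    g=cv2.GaussianBlur(cv2.cvtColor(o,cv2.COLOR_RGB2GRAY),(0,0),3); hs=cv2.cvtColor(o,cv2.COLOR_RGB2HSV)
    mm=((g<62)|((hs[...,1]>110)&(hs[...,2]>90))).astype(np.uint8)
    n,l,s,c=cv2.connectedComponentsWithStats(mm); i=1+np.argmax(s[1:,4]); mk=l==i
    cv2.imwrite('pics/hubmask.png',mk*255)
    # model fit: maximize IoU of bore circle + keyway
    yy,xx=np.mgrid[0:800:4,0:800:4]; X=(xx-399.5)*.04/799; Y=-(yy-399.5)*.04/799; t=mk[::4,::4].astype(float)
    from scipy.optimize import minimize
    def mod(q):
        x=X-q[0];y=Y-q[1];c_,s_=np.cos(q[2]),np.sin(q[2]); xr=c_*x+s_*y; yr=-s_*x+c_*y; S=q[3]
        f=lambda dd: 1/(1+np.exp(-np.clip(dd/2e-4,-50,50)))
        A=f(9.7e-3*S-np.hypot(x,y)); B=f(np.minimum(np.minimum(3.8e-3*S-abs(yr),15.8e-3*S-xr),xr)); return np.maximum(A,B)
    r=min((minimize(lambda q:((mod(q*np.array([1e-3,1e-3,.1,1]))-t)**2).sum(),[0,-.5,a0,1],method='Nelder-Mead',options=dict(maxiter=1500)) for a0 in(0,.8)),key=lambda r:r.fun)
    q=r.x; print('z',zz,'center',.501+q[0]*1e-3,-.144+q[1]*1e-3,'ang deg',np.degrees(q[2]*.1),'scale',q[3],'res',r.fun/t.sum())
```

```text
[(np.float64(0.08), np.int64(10)), (np.float64(0.082), np.int64(6)), (np.float64(0.084), np.int64(17)), (np.float64(0.086), np.int64(97)), (np.float64(0.088), np.int64(56)), (np.float64(0.09), np.int64(17)), (np.float64(0.092), np.int64(8)), (np.float64(0.094), np.int64(221)), (np.float64(0.096), np.int64(413)), (np.float64(0.098), np.int64(31)), (np.float64(0.1), np.int64(17)), (np.float64(0.102), np.int64(31)), (np.float64(0.104), np.int64(22)), (np.float64(0.106), np.int64(18)), (np.float64(0.108), np.int64(31)), (np.float64(0.11), np.int64(24)), (np.float64(0.112), np.int64(468)), (np.float64(0.114), np.int64(1441)), (np.float64(0.116), np.int64(42)), (np.float64(0.118), np.int64(0)), (np.float64(0.12), np.int64(0)), (np.float64(0.122), np.int64(0)), (np.float64(0.124), np.int64(0)), (np.float64(0.126), np.int64(0))]
hub z 0.3307078022274982
z 0.115 center 0.5012925076088842 -0.14918627833588793 ang deg 27.335458762133122 scale 0.627576996030695 res 0.5682141924345707
z 0.3307078022274982 center 0.49392191627741033 -3.4098830957938278 ang deg 66.59447030651218 scale 336.68123953161813 res 0.09990528873846187[ WARN:0@0.703] global loadsave.cpp:1063 imwrite_ Unsupported depth image for selected encoder is fallbacked to CV_8U.
```

View pics/hubmask.png

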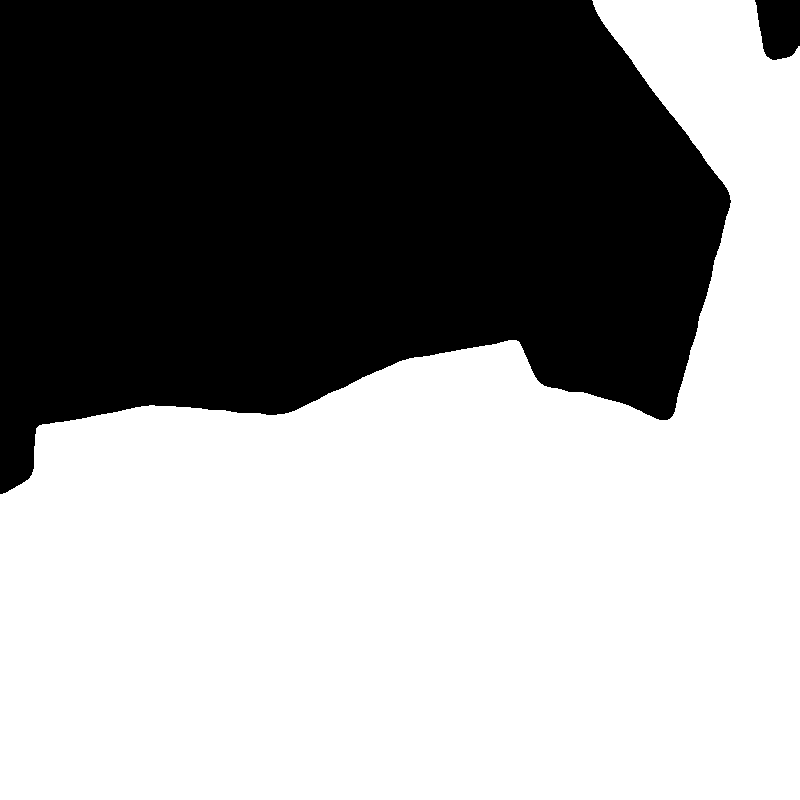

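Run:
```python
from h import *
from scipy.optimize import minimize
im=cv2.cvtColor(cv2.imread('pics/w_hub.png'),cv2.COLOR_BGR2RGB); T=np.load('pics/w_hub_T.npy')
for zz,th in ((.1145,40),(.1145,48),(.1145,34),(.113,44)):
    o=ortho(T,im,0.501,-0.144,zz,0.02,800)
    g=cv2.GaussianBlur(cv2.cvtColor(o,cv2.COLOR_RGB2GRAY),(0,0),3); hs=cv2.cvtColor(o,cv2.COLOR_RGB2HSV)
    mm=((g<th)|((hs[...,1]>90)&(hs[...,2]>70))).astype(np.uint8)
    mm=cv2.morphologyEx(mm,cv2.MORPH_OPEN,np.ones((25,25)))
    l=cv2.connectedComponents(mm)[1]; mk=l==l[400,380]
    yy,xx=np.mgrid[0:800:4,0:800:4]; X=(xx-399.5)*.04/799; Y=-(yy-399.5)*.04/799; t=mk[::4,::4].astype(float)
    def mod(q):
        x=X-q[0];y=Y-q[1];c_,s_=np.cos(q[2]),np.sin(q[2]); xr=c_*x+s_*y; yr=-s_*x+c_*y; S=q[3]
        f=lambda dd: 1/(1+np.exp(-np.clip(dd/2e-4,-50,50)))
        return np.maximum(f(9.7e-3*S-np.hypot(x,y)),f(np.minimum(np.minimum(3.8e-3*S-abs(yr),15.8e-3*S-xr),xr)))
    r=minimize(lambda q:((mod(q*np.array([1e-3,1e-3,.1,1]))-t)**2).sum(),[0,-.5,.4,1],method='Nelder-Mead',options=dict(maxiter=1500))
    q=r.x; print('z',zz,th,'center',(.501+q[0]*1e-3).round(4),(-.144+q[1]*1e-3).round(4),'ang',np.degrees(q[2]*.1).round(2),'scale',q[3].round(3),'res',(r.fun/t.sum()).round(3))
mo=np.kron(mod(q*np.array([1e-3,1e-3,.1,1]))>.5,np.ones((4,4))).astype(np.uint8)
cs=cv2.findContours(mo,0,2)[0]; o=o.copy(); cv2.drawContours(o,cs,-1,(255,0,0),1); save('hubfit.png',cv2.resize(o,(560,560)))
```

```text
z 0.1145 40 center 0.4999 -0.1419 ang 106.44 scale 0.632 res 0.252
z 0.1145 48 center 0.4999 -0.1419 ang 106.44 scale 0.632 res 0.252
z 0.1145 34 center 0.4999 -0.1419 ang 106.44 scale 0.632 res 0.252
z 0.113 44 center 0.5009 -0.1419 ang -170.32 scale 0.606 res 0.136
```

View pics/hubfit.png

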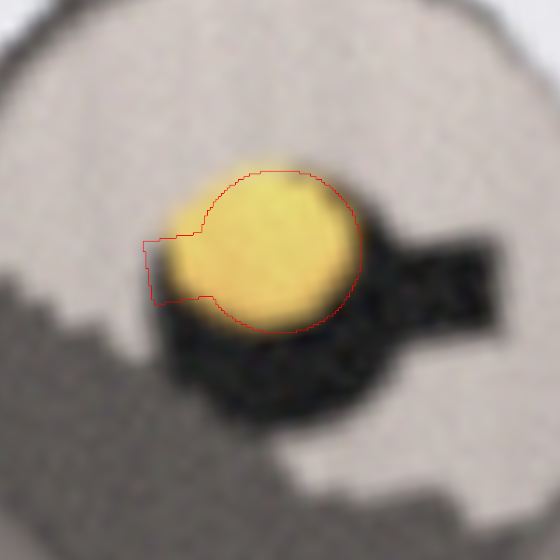

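Run:
```python
from h import *
from scipy.optimize import minimize
im=cv2.cvtColor(cv2.imread('pics/w_hub.png'),cv2.COLOR_BGR2RGB); T=np.load('pics/w_hub_T.npy')
for zz,th in ((.1145,60),(.1145,52),(.1145,68),(.113,60)):
    o=ortho(T,im,0.501,-0.144,zz,0.02,800)
    g=cv2.GaussianBlur(cv2.cvtColor(o,cv2.COLOR_RGB2GRAY),(0,0),2); hs=cv2.cvtColor(o,cv2.COLOR_RGB2HSV)
    mm=((g<th)|((hs[...,1]>90))).astype(np.uint8)
    mm=cv2.morphologyEx(mm,cv2.MORPH_CLOSE,np.ones((13,13)))
    mm=cv2.morphologyEx(mm,cv2.MORPH_OPEN,np.ones((35,35)))
    l=cv2.connectedComponents(mm)[1]; mk=l==l[400,380]
    yy,xx=np.mgrid[0:800:4,0:800:4]; X=(xx-399.5)*.04/799; Y=-(yy-399.5)*.04/799; t=mk[::4,::4].astype(float)
    def mod(q):
        x=X-q[0];y=Y-q[1];c_,s_=np.cos(q[2]),np.sin(q[2]); xr=c_*x+s_*y; yr=-s_*x+c_*y; S=q[3]
        f=lambda dd: 1/(1+np.exp(-np.clip(dd/2e-4,-50,50)))
        return np.maximum(f(9.7e-3*S-np.hypot(x,y)),f(np.minimum(np.minimum(3.8e-3*S-abs(yr),15.8e-3*S-xr),xr)))
    r=minimize(lambda q:((mod(q*np.array([1e-3,1e-3,.1,1]))-t)**2).sum(),[0,-.8,.8,.97],method='Nelder-Mead',options=dict(maxiter=1500))
    q=r.x; print('z',zz,th,'center',(.501+q[0]*1e-3).round(4),(-.144+q[1]*1e-3).round(4),'ang',np.degrees(q[2]*.1).round(2),'scale',q[3].round(3),'res',(r.fun/t.sum()).round(3))
mo=np.kron(mod(q*np.array([1e-3,1e-3,.1,1]))>.5,np.ones((4,4))).astype(np.uint8)
cs=cv2.findContours(mo,0,2)[0]; o=o.copy(); cv2.drawContours(o,cs,-1,(255,0,0),1); cv2.drawContours(o,cv2.findContours(mk.astype(np.uint8),0,2)[0],-1,(0,255,0),1); save('hubfit2.png',cv2.resize(o,(560,560)))
```

```text
z 0.1145 60 center 0.5009 -0.1451 ang 2.59 scale 0.917 res 0.057
z 0.1145 52 center 0.5009 -0.145 ang 1.37 scale 0.906 res 0.063
z 0.1145 68 center 0.5008 -0.1452 ang 3.32 scale 0.928 res 0.053
z 0.113 60 center 0.501 -0.1454 ang 2.27 scale 0.923 res 0.057
```

View pics/hubfit2.png

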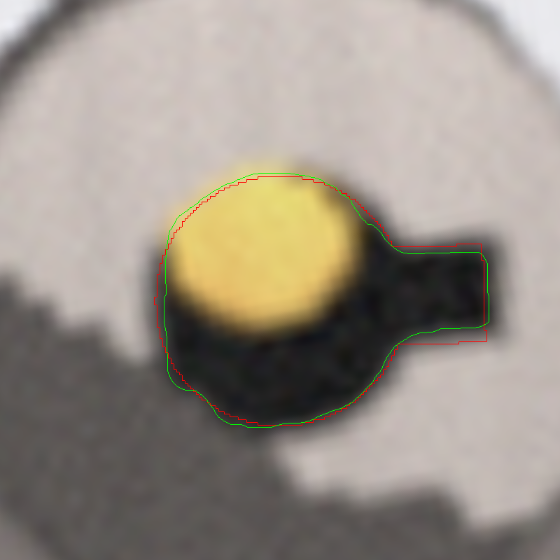

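Hub found at about (0.501, -0.145), face z 0.1145, keyway at roughly +4° world. Next is the knob.

```bash
python3 -c "
from h import *
goto(0.5545,0.107,0.215,-0.4)"
```

```text
t 3.7 tcp [ 0.5003 -0.1634  0.2451] {'shift_cm': array([ 10.34, -25.55,   3.09]), 'yaw': np.float64(0.189), 'spin': np.float64(0.589)} q6 -0.703 F [-0.5  0.3  0.2] T [-0.02  0.04 -0.01] op 0.99 tilt [0.0158 0.    ]
```

>>> {"fn": "send_rows", "kwargs": {"motion": [1.7,-4.3,0.5,0,8.5,1.7,-4.3,0.5,0,8.5,1.7,-4.3,0.5,0,8.5,1.7,-4.3,0.5,0,8.5,1.7,-4.3,0.5,0,8.5,1.7,-4.0,0.5,0.12,8.5,0,0,0,0.12,8.5,0,0,0,0.12,8.5,0,0,0,0.12,8.5,0,0,0,0.12,8.5]}}

```text
time: 4.7
eef_pos: [0.5549, 0.1169, 0.2164]
tcp_rot: [0.979, -0.203, 0.011, -0.001]
contact_force: [0.1, 0.1, -0.5]
opening: 0.992
```

Run:
```python
from h import *
goto(0.5545,0.107,0.215,-0.4)
T=wpose(); im,d=cams.read_camera('wrist'); save('w_knob.png',im); np.save('pics/w_knob_d.npy',d); np.save('pics/w_knob_T.npy',T)
save('o_knob.png',ortho(T,im,0.5545,0.107,0.094,0.04))
```

```text
t 4.7 tcp [0.5549 0.1169 0.2164] {'shift_cm': array([0.35, 0.93, 0.14]), 'yaw': np.float64(-0.41), 'spin': np.float64(-0.01)} q6 0.44 F [ 0.1  0.1 -0.5] T [-0.01  0.02 -0.03] op 0.992 tilt [ 0.0216 -0.002 ]
```

View pics/w_knob.png

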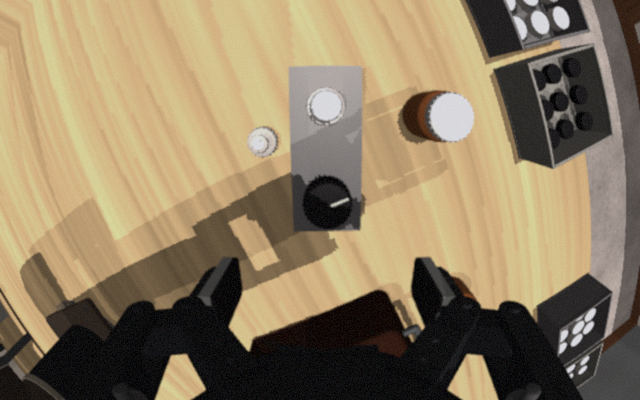

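View pics/o_knob.png

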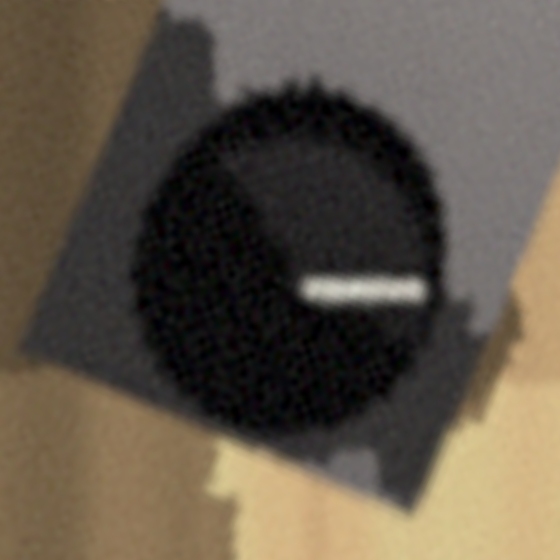

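The rectified view shows the white line running from (300,290) to (428,289), about 0° world. I measure it and plan the descent.

Run:
```python
from h import *
im=cv2.cvtColor(cv2.imread('pics/w_knob.png'),cv2.COLOR_BGR2RGB); T=np.load('pics/w_knob_T.npy'); d=np.load('pics/w_knob_d.npy')
p=cams.camera_params('wrist')
v,u=np.mgrid[0:400,0:640]; a=(u-p['cx'])/p['fx']; b=(v-p['cy'])/p['fy']; th=np.hypot(a,b); k=np.where(th>0,np.tan(th)/np.maximum(th,1e-9),1)
W=np.stack([a*k*d,b*k*d,d],-1)@T[:3,:3].T+T[:3,3]
m=(d>0)&(np.hypot(W[...,0]-.5555,W[...,1]-.1065)<.03)&(W[...,2]<.13); 
M=m&(W[...,2]>.085); z=np.median(W[M][:,2]); print('top z',z, 'center', (W[M].max(0)+W[M].min(0))/2, W[M].mean(0), 'rack',np.median(W[(d>0)&(abs(W[...,2]-.05)<.006)&m][:,2]))
o=ortho(T,im,0.5555,0.1065,z,0.03,600); g=cv2.cvtColor(o,cv2.COLOR_RGB2GRAY)
l=((g>110)&(np.hypot(*(np.mgrid[0:600,0:600]-300))<215)).astype(np.uint8)
c=max(cv2.findContours(l,0,2)[0],key=cv2.contourArea); r=cv2.fitLine(c,cv2.DIST_HUBER,0,.01,.01).ravel(); print('angle',np.degrees(np.arctan2(-r[1],r[0])),'pt world',.5555+(r[2]-299.5)*1e-4,.1065-(r[3]-299.5)*1e-4, cv2.boundingRect(c))
goto(0.5555,0.1065,0.150,-0.4)
goto(0.5555,0.1065,0.077-.0187,-0.4)
```

```text
top z 0.09347597350301173 center [0.55493628 0.10599298 0.09033566] [0.5553174  0.10748599 0.09317019] rack 0.049639666815904454
angle 1.291729 pt world 0.56652653 0.10575013 (321, 292, 176, 36)
t 4.75 tcp [0.5549 0.1169 0.2164] {'shift_cm': array([0.33, 0.97, 6.64]), 'yaw': np.float64(-0.413), 'spin': np.float64(-0.013)} q6 0.444 F [ 0.6 -0.1 -0.1] T [-0.02 -0.03  0.09] op 0.993 tilt [ 0.0216 -0.0019]
t 4.75 tcp [0.5549 0.1169 0.2164] {'shift_cm': array([ 0.14,  1.03, 15.81]), 'yaw': np.float64(-0.413), 'spin': np.float64(-0.013)} q6 0.444 F [ 0.6 -0.1 -0.1] T [-0.02 -0.03  0.09] op 0.993 tilt [ 0.0216 -0.0019]
```

>>> {"fn": "send_rows", "kwargs": {"motion": [0.2,0.5,2,0,8.5,0.1,0.5,2,0,8.5,0,0,3,0,8.5,0,0,2,0,8.5]}}

```text
time: 5.15
eef_pos: [0.5596, 0.1062, 0.1295]
tcp_rot: [0.98, -0.196, 0.017, -0.002]
contact_force: [-0.7, -0.6, -0.1]
opening: 0.995
```

```bash
python3 -c "
from h import *
goto(0.5553,0.1063,0.056,-0.4)"
```

```text
t 5.15 tcp [0.5596 0.1062 0.1295] {'shift_cm': array([-0.64,  0.24,  7.34]), 'yaw': np.float64(-0.395), 'spin': np.float64(0.005)} q6 0.407 F [-0.7 -0.6 -0.1] T [-0.05  0.06  0.  ] op 0.995 tilt [ 0.0338 -0.0018]
```

>>> {"fn": "send_rows", "kwargs": {"motion": [-0.6,0.2,1,0,8.5,0,0,1,0,8.5,0,0,1,0,8.5,0,0,1,0,8.5]}}

```text
time: 5.55
eef_pos: [0.554, 0.1065, 0.0869]
tcp_rot: [0.981, -0.192, 0.016, -0.002]
contact_force: [0.7, 0.4, -0.5]
opening: 0.998
```

Run:
```python
from h import *
goto(0.5553,0.1063,0.056,-0.4)
T=wpose(); im,d=cams.read_camera('wrist'); save('w_k2.png',im)
goto(0.5553,0.1063,0.056,-0.4)
```

```text
t 5.55 tcp [0.554  0.1065 0.0869] {'shift_cm': array([0.04, 0.  , 3.09]), 'yaw': np.float64(-0.387), 'spin': np.float64(0.013)} q6 0.4 F [ 0.7  0.4 -0.5] T [ 0.   -0.03 -0.  ] op 0.998 tilt [ 0.0333 -0.0018]
t 5.6 tcp [0.5528 0.1064 0.085 ] {'shift_cm': array([ 0.15, -0.05,  2.9 ]), 'yaw': np.float64(-0.387), 'spin': np.float64(0.013)} q6 0.4 F [-0.6 -0.4 -1.3] T [ 0.01  0.11 -0.01] op 0.993 tilt [ 0.0301 -0.0018]
```

View pics/w_k2.png

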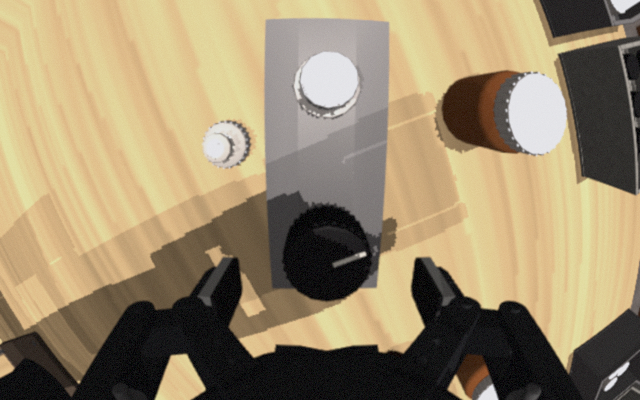

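The knob sits between the open jaws, centred at (328,250). I descend to grip height and close.

>>> {"fn": "send_rows", "kwargs": {"motion": [0.15,0,1,0,8.5,0,0,1,0,8.5,0,0,0.6,0,8.5,0,0,0,0,8.5]}}

```text
time: 6.0
eef_pos: [0.5561, 0.1058, 0.0574]
tcp_rot: [0.981, -0.192, 0.016, -0.002]
contact_force: [0.4, -0.7, -0.4]
opening: 0.998
```

Run:
```python
from h import *
goto(0.5553,0.1063,0.056,-0.4)
```

```text
t 6.0 tcp [0.5561 0.1058 0.0574] {'shift_cm': array([-0.1 , -0.02,  0.13]), 'yaw': np.float64(-0.387), 'spin': np.float64(0.013)} q6 0.398 F [ 0.4 -0.7 -0.4] T [ 0.03 -0.01  0.01] op 0.998 tilt [ 0.0317 -0.0018]
```

>>> {"fn": "send_rows", "kwargs": {"motion": [-0.1,0,0.1,0,3.5,0,0,0,0,3.5,0,0,0,0,3.5,0,0,0,0,3.5,0,0,0,0,3.5,0,0,0,0,3.5], "grip_force": 60}}

```text
time: 6.6
eef_pos: [0.5556, 0.1063, 0.0573]
tcp_rot: [0.981, -0.192, 0.016, -0.002]
contact_force: [-0.9, -1.2, -0.5]
opening: 0.503
```

Run:
```python
from h import *
goto(0.5553,0.1063,0.056,-0.4)
T=wpose(); im,d=cams.read_camera('wrist'); save('w_k3.png',im)
goto(0.5553,0.1063,0.056,-0.4)
```

```text
t 6.6 tcp [0.5556 0.1063 0.0573] {'shift_cm': array([-0.03,  0.01,  0.13]), 'yaw': np.float64(-0.386), 'spin': np.float64(0.014)} q6 0.399 F [-0.9 -1.2 -0.5] T [-0.04  0.   -0.05] op 0.503 tilt [ 0.0328 -0.0018]
t 6.65 tcp [0.5555 0.1063 0.0572] {'shift_cm': array([-0.03,  0.01,  0.12]), 'yaw': np.float64(-0.386), 'spin': np.float64(0.014)} q6 0.399 F [ 0.8 -0.5 -1. ] T [-0.01  0.05 -0.05] op 0.502 tilt [ 0.0327 -0.0018]
```

View pics/w_k3.png

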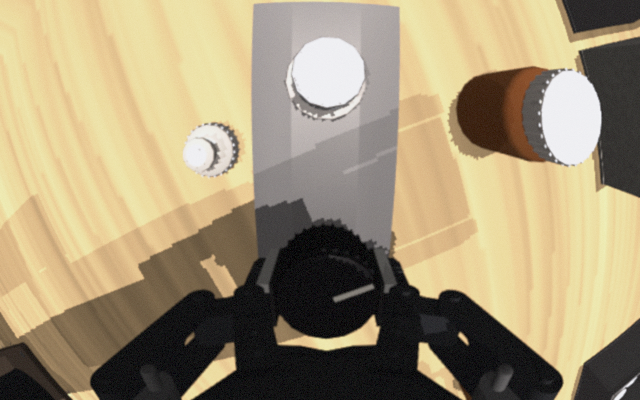

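The knob is held: opening 0.50 is about 43 mm, and the white line is still visible at (333,298)-(374,287). I raise the grip force and lift.

>>> {"fn": "send_rows", "kwargs": {"motion": [0,0,0,0,3.5,0,0,-0.6,0,3.5,0.05,0,-1,0,3.5,0.05,0,-1.5,0,3.5,0.05,0,-2,0,3.5,0,0,-2.5,0,3.5,0,0,-2.5,0,3.5,0,0,-2.5,0,3.5,0,0,-1.5,0,3.5], "grip_force": 90}}

```text
time: 7.55
eef_pos: [0.5502, 0.1059, 0.2066]
tcp_rot: [0.981, -0.192, 0.015, -0.002]
contact_force: [0.4, 0.1, -1.3]
opening: 0.494
```

Run:
```python
from h import *
goto(0.501,-0.145,0.19,-0.387+0.05)
im=cv2.cvtColor(cv2.imread('pics/w_k3.png'),cv2.COLOR_BGR2RGB)
T=wpose(); im2,d=cams.read_camera('wrist'); save('w_k4.png',im2)
goto(0.501,-0.145,0.19,-0.387+0.05)
```

```text
t 7.55 tcp [0.5502 0.1059 0.2066] {'shift_cm': array([ 4.85, 25.11,  1.56]), 'yaw': np.float64(-0.386), 'spin': np.float64(-0.049)} q6 0.397 F [ 0.4  0.1 -1.3] T [-0.02  0.03  0.01] op 0.494 tilt [ 0.0292 -0.0018]
t 7.6 tcp [0.5516 0.106  0.2095] {'shift_cm': array([ 4.7 , 25.18,  1.82]), 'yaw': np.float64(-0.386), 'spin': np.float64(-0.049)} q6 0.397 F [1.2 0.5 0.5] T [-0.01 -0.04  0.03] op 0.493 tilt [ 0.0339 -0.0017]
```

View pics/w_k4.png

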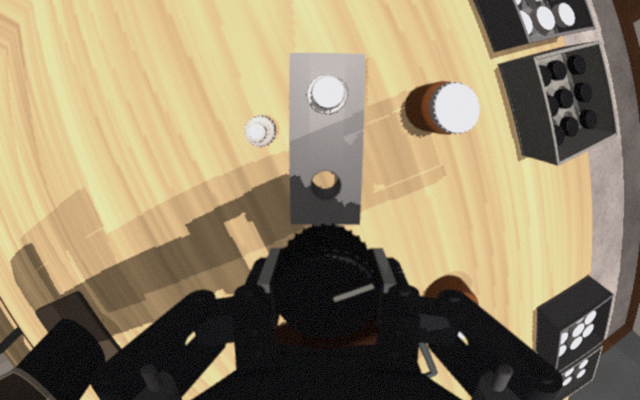

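The knob is out of the rack with its line unchanged at (333,299)-(374,287), so there is no slip. I move over to the hub.

>>> {"fn": "send_rows", "kwargs": {"motion": [0.8,4,0,0,3.5,0.8,4,0,0,3.5,0.8,4,0,0,3.5,0.8,4,0,0,3.5,0.8,4,0,0,3.5,0.6,2.5,0,0,3.5,0.3,1.2,0,0,3.5,0,0,0,-0.05,3.5]}}

```text
time: 8.4
eef_pos: [0.5072, -0.1391, 0.2149]
tcp_rot: [0.986, -0.165, 0.023, -0.002]
contact_force: [-0.5, 0.9, -2.2]
opening: 0.499
```

Run:
```python
from h import *
goto(0.501,-0.145,0.19,-0.387+0.05)
T=wpose(); im2,d=cams.read_camera('wrist'); save('w_k5.png',im2)
goto(0.501,-0.145,0.19,-0.387+0.05)
for c in ['scene','side']:
    im,d=cams.read_camera(c); save(c+'5.png',im)
goto(0.501,-0.145,0.19,-0.387+0.05)
```

```text
t 8.4 tcp [ 0.5072 -0.1391  0.2149] {'shift_cm': array([-0.51,  0.78,  2.46]), 'yaw': np.float64(-0.331), 'spin': np.float64(0.006)} q6 -0.146 F [-0.5  0.9 -2.2] T [0.06 0.05 0.01] op 0.499 tilt [ 0.0454 -0.0034]
t 8.45 tcp [ 0.5073 -0.1385  0.2148] {'shift_cm': array([-0.49,  0.85,  2.46]), 'yaw': np.float64(-0.328), 'spin': np.float64(0.009)} q6 -0.147 F [-0.4  0.  -2.3] T [-0.02  0.01  0.  ] op 0.496 tilt [ 0.0453 -0.0031]
t 8.55 tcp [ 0.5075 -0.1373  0.2147] {'shift_cm': array([-0.47,  0.97,  2.44]), 'yaw': np.float64(-0.33), 'spin': np.float64(0.007)} q6 -0.143 F [ 0.4  0.4 -2.5] T [0.03 0.04 0.02] op 0.491 tilt [ 0.0452 -0.0026]
```

View pics/w_k5.png

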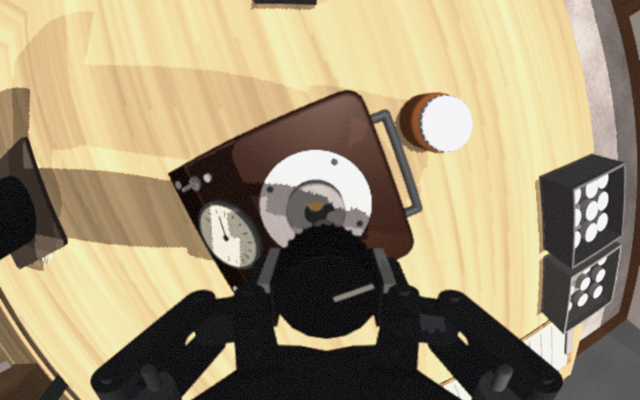

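View pics/side5.png

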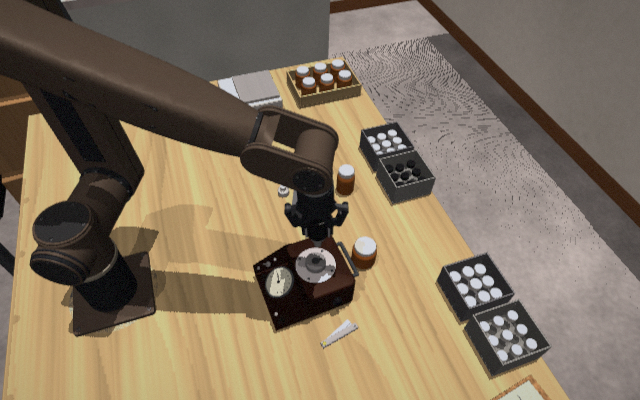

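The tool has picked up a small tilt, 0.045 rad now against 0.033 when gripping. I test whether a fast lift followed by a slow descent takes it out.

>>> {"fn": "send_rows", "kwargs": {"motion": [0,0.4,-4.5,0,3.5,0,0.3,-4.5,0,3.5,0,0,0,0,3.5,0,0,0,0,3.5]}}

```text
time: 8.95
eef_pos: [0.5003, -0.1395, 0.3046]
tcp_rot: [0.986, -0.164, 0.02, -0.004]
contact_force: [-0.3, 0.4, -2.8]
opening: 0.498
```

Run:
```python
from h import *
goto(0.501,-0.145,0.19,-0.387+0.05)
```

```text
t 8.95 tcp [ 0.5003 -0.1395  0.3046] {'shift_cm': array([-0.18,  0.66, 11.45]), 'yaw': np.float64(-0.329), 'spin': np.float64(0.008)} q6 -0.153 F [-0.3  0.4 -2.8] T [0.04 0.04 0.01] op 0.498 tilt [0.0399 0.0016]
```

>>> {"fn": "send_rows", "kwargs": {"motion": [0,0.2,0.5,0,3.5,0,0.2,1,0,3.5,0,0.1,1,0,3.5,0,0.1,1,0,3.5,0,0,1,0,3.5,0,0,1,0,3.5,0,0,1,0,3.5,0,0,1,0,3.5,0,0,0.5,0,3.5]}}

```text
time: 9.85
eef_pos: [0.4981, -0.1422, 0.2091]
tcp_rot: [0.986, -0.163, 0.013, -0.006]
contact_force: [1.2, 0.8, -2.1]
opening: 0.497
```

Run:
```python
from h import *
goto(0.501,-0.145,0.19,-0.387+0.05)
T=wpose(); im2,d=cams.read_camera('wrist'); save('w_k6.png',im2)
goto(0.501,-0.145,0.19,-0.387+0.05)
```

```text
t 9.85 tcp [ 0.4981 -0.1422  0.2091] {'shift_cm': array([0.32, 0.2 , 1.91]), 'yaw': np.float64(-0.328), 'spin': np.float64(0.009)} q6 -0.164 F [ 1.2  0.8 -2.1] T [-0.03  0.09 -0.03] op 0.497 tilt [0.0276 0.0085]
t 9.9 tcp [ 0.4978 -0.1421  0.2084] {'shift_cm': array([0.35, 0.2 , 1.85]), 'yaw': np.float64(-0.328), 'spin': np.float64(0.009)} q6 -0.164 F [-0.8  0.1 -3.1] T [-0.02  0.06  0.  ] op 0.494 tilt [0.0266 0.009 ]
```

>>> {"fn": "send_rows", "kwargs": {"motion": [0.2,0.1,0.6,0,3.5,0.15,0.1,0.8,0,3.5,0,0,0.8,0,3.5,0,0,0.8,0,3.5,0,0,0.4,0,3.5]}}

```text
time: 10.4
eef_pos: [0.5031, -0.1457, 0.1736]
tcp_rot: [0.986, -0.163, 0.014, -0.006]
contact_force: [0.1, 0.0, -2.4]
opening: 0.496
```

Run:
```python
from h import *
goto(0.501,-0.145,0.158,-0.387+0.05)
T=wpose(); im2,d=cams.read_camera('wrist'); save('w_k7.png',im2)
a,d=cams.read_camera('scene'); b,d=cams.read_camera('side')
goto(0.501,-0.145,0.158,-0.387+0.05)
x=cv2.resize(a[110:190,250:330],(390,390),interpolation=cv2.INTER_CUBIC)
y=cv2.resize(b[215:295,275:355],(390,390),interpolation=cv2.INTER_CUBIC)
save('crop7.png',np.hstack([x,y]))
```

```text
t 10.4 tcp [ 0.5031 -0.1457  0.1736] {'shift_cm': array([-0.26,  0.02,  1.55]), 'yaw': np.float64(-0.328), 'spin': np.float64(0.009)} q6 -0.168 F [ 0.1  0.  -2.4] T [0.   0.08 0.  ] op 0.496 tilt [0.0302 0.0071]
t 10.55 tcp [ 0.5032 -0.1458  0.1743] {'shift_cm': array([-0.28,  0.02,  1.63]), 'yaw': np.float64(-0.328), 'spin': np.float64(0.009)} q6 -0.168 F [-0.5  0.3 -1.9] T [0.01 0.06 0.02] op 0.497 tilt [0.0307 0.0069]
```

View pics/w_k7.png

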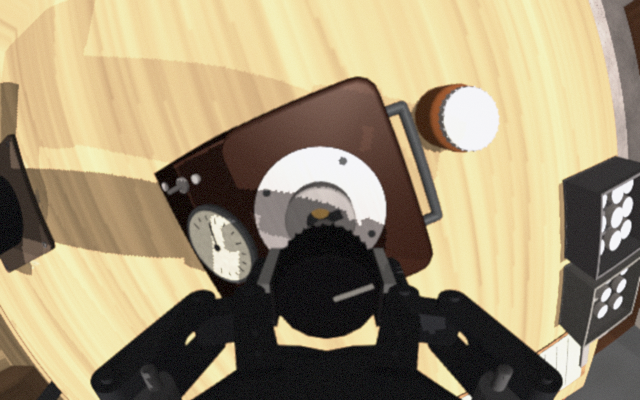

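View pics/crop7.png

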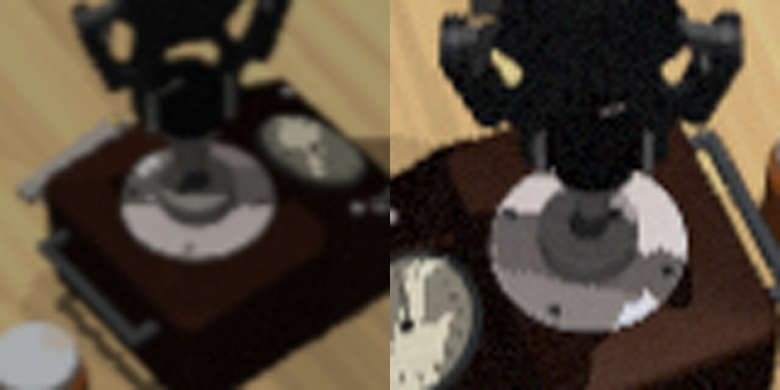

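The side and scene crops show the shaft end right above the bore. I correct x by about -2.5 mm and lower into the mouth.

>>> {"fn": "send_rows", "kwargs": {"motion": [-0.3,0,0.3,0,3.5,0,0,0.4,0,3.5,0,0,0.4,0,3.5,0,0,0.4,0,3.5]}}

```text
time: 10.95
eef_pos: [0.5017, -0.1452, 0.1602]
tcp_rot: [0.986, -0.163, 0.016, -0.005]
contact_force: [1.1, -0.3, -2.4]
opening: 0.496
```

Run:
```python
from h import *
goto(0.501,-0.145,0.150,-0.387+0.05)
```

```text
t 10.95 tcp [ 0.5017 -0.1452  0.1602] {'shift_cm': array([-0.1 ,  0.02,  1.01]), 'yaw': np.float64(-0.328), 'spin': np.float64(0.009)} q6 -0.169 F [ 1.1 -0.3 -2.4] T [0.04 0.01 0.01] op 0.496 tilt [0.0343 0.005 ]
```

>>> {"fn": "send_rows", "kwargs": {"motion": [-0.08,0,0.3,0,3.5,0,0,0.3,0,3.5]}}

```text
time: 11.15
eef_pos: [0.501, -0.1448, 0.1534]
tcp_rot: [0.986, -0.163, 0.016, -0.005]
contact_force: [-0.1, 0.1, -1.6]
opening: 0.492
```

Run:
```python
from h import *
goto(0.501,-0.145,0.150,-0.387+0.05)
```

```text
t 11.15 tcp [ 0.501  -0.1448  0.1534] {'shift_cm': array([0.  , 0.03, 0.34]), 'yaw': np.float64(-0.328), 'spin': np.float64(0.009)} q6 -0.169 F [-0.1  0.1 -1.6] T [-0.01  0.02 -0.01] op 0.492 tilt [0.0339 0.0052]
```

The shaft end is about 5 mm inside the bore and there is no side force. I go on gently towards key contact near z 0.146.

>>> {"fn": "send_rows", "kwargs": {"motion": [0,0,0.3,0,3.5,0,0,0.2,0,3.5,0,0,0.1,0,3.5]}}

```text
time: 11.45
eef_pos: [0.501, -0.1446, 0.1463]
tcp_rot: [0.986, -0.163, 0.016, -0.005]
contact_force: [-0.4, -0.2, -2.0]
opening: 0.496
```

Run:
```python
from h import *
goto(0.501,-0.145,0.150,-0.387+0.05)
```

```text
t 11.45 tcp [ 0.501  -0.1446  0.1463] {'shift_cm': array([ 0.03,  0.03, -0.37]), 'yaw': np.float64(-0.328), 'spin': np.float64(0.009)} q6 -0.169 F [-0.4 -0.2 -2. ] T [-0.06  0.02 -0.01] op 0.496 tilt [0.0332 0.0056]
```

>>> {"fn": "send_rows", "kwargs": {"motion": [0,0,0.15,0,3.5]}}

```text
time: 11.55
eef_pos: [0.5011, -0.1446, 0.1448]
tcp_rot: [0.986, -0.163, 0.016, -0.005]
contact_force: [-0.3, 0.2, -1.8]
opening: 0.498
```

>>> {"fn": "send_rows", "kwargs": {"motion": [0,0,0.15,0,3.5]}}

```text
time: 11.65
eef_pos: [0.5012, -0.1447, 0.1432]
tcp_rot: [0.986, -0.163, 0.016, -0.005]
contact_force: [0.1, 0.1, -1.7]
opening: 0.496
```

Run:
```python
from h import *
goto(0.501,-0.145,0.150,-0.387+0.05)
```

```text
t 11.65 tcp [ 0.5012 -0.1447  0.1432] {'shift_cm': array([ 0.01,  0.03, -0.68]), 'yaw': np.float64(-0.328), 'spin': np.float64(0.009)} q6 -0.169 F [ 0.1  0.1 -1.7] T [-0.01  0.04  0.05] op 0.496 tilt [0.0335 0.0054]
```

>>> {"fn": "send_rows", "kwargs": {"motion": [0,0,0.2,0,3.5]}}

```text
time: 11.75
eef_pos: [0.5014, -0.1447, 0.1413]
tcp_rot: [0.986, -0.163, 0.016, -0.005]
contact_force: [0.1, -0.1, -2.1]
opening: 0.494
```

>>> {"fn": "send_rows", "kwargs": {"motion": [0,0,0.2,0,3.5]}}

```text
time: 11.85
eef_pos: [0.5016, -0.1447, 0.1392]
tcp_rot: [0.986, -0.163, 0.016, -0.005]
contact_force: [0.1, -0.2, -2.3]
opening: 0.495
```

>>> {"fn": "send_rows", "kwargs": {"motion": [0,0,0.2,0,3.5]}}

```text
time: 11.95
eef_pos: [0.5017, -0.1447, 0.1371]
tcp_rot: [0.986, -0.163, 0.016, -0.005]
contact_force: [0.9, 0.1, -2.2]
opening: 0.495
```

Run:
```python
from h import *
goto(0.501,-0.145,0.150,-0.387+0.05)
T=wpose(); im2,d=cams.read_camera('wrist'); save('w_k8.png',im2)
goto(0.501,-0.145,0.150,-0.387+0.05)
```

```text
t 11.95 tcp [ 0.5017 -0.1447  0.1371] {'shift_cm': array([-0.01,  0.03, -1.29]), 'yaw': np.float64(-0.328), 'spin': np.float64(0.009)} q6 -0.17 F [ 0.9  0.1 -2.2] T [ 0.01  0.07 -0.05] op 0.495 tilt [0.034  0.0051]
t 12.0 tcp [ 0.5014 -0.1446  0.1366] {'shift_cm': array([ 0.01,  0.03, -1.34]), 'yaw': np.float64(-0.328), 'spin': np.float64(0.009)} q6 -0.17 F [-0.4 -0.7 -2.2] T [ 0.    0.02 -0.02] op 0.498 tilt [0.0334 0.0054]
```

View pics/w_k8.png

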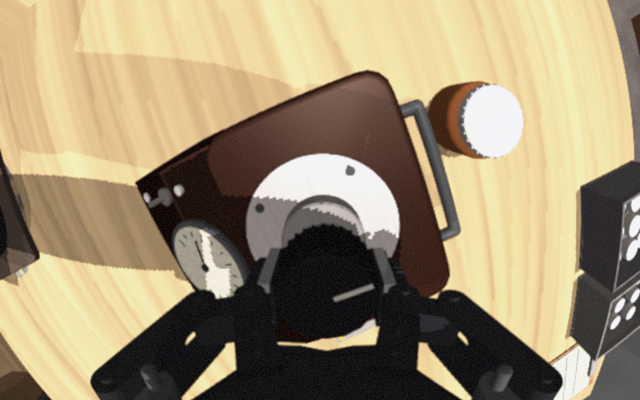

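The key slipped into the keyway without resistance: the collar is about 15 mm above the face, below the 24 mm rest height. I continue down to the plunger.

>>> {"fn": "send_rows", "kwargs": {"motion": [-0.01,0,0.2,0,3.5,-0.01,0,0.2,0,3.5]}}

```text
time: 12.2
eef_pos: [0.5015, -0.1446, 0.1325]
tcp_rot: [0.986, -0.163, 0.016, -0.005]
contact_force: [0.7, 0.3, -1.8]
opening: 0.494
```

>>> {"fn": "send_rows", "kwargs": {"motion": [-0.01,0,0.2,0,3.5]}}

```text
time: 12.3
eef_pos: [0.5016, -0.1446, 0.1306]
tcp_rot: [0.986, -0.163, 0.016, -0.005]
contact_force: [-0.7, 0.7, 3.1]
opening: 0.499
```

>>> {"fn": "send_rows", "kwargs": {"motion": [-0.01,0,0.2,0,3.5]}}

```text
time: 12.4
eef_pos: [0.5016, -0.1446, 0.1292]
tcp_rot: [0.986, -0.163, 0.016, -0.005]
contact_force: [-2.8, 1.1, 3.8]
opening: 0.491
```

>>> {"fn": "send_rows", "kwargs": {"motion": [-0.01,0,0.2,0,3.5]}}

```text
time: 12.5
eef_pos: [0.5016, -0.1446, 0.1279]
tcp_rot: [0.986, -0.163, 0.016, -0.005]
contact_force: [-3.3, 0.7, 4.8]
opening: 0.496
```

Run:
```python
from h import *
goto(0.501,-0.145,0.150,-0.387+0.05)
```

```text
t 12.5 tcp [ 0.5016 -0.1446  0.1279] {'shift_cm': array([ 0.02,  0.02, -2.21]), 'yaw': np.float64(-0.328), 'spin': np.float64(0.009)} q6 -0.17 F [-3.3  0.7  4.8] T [0.26 0.6  0.05] op 0.496 tilt [0.0332 0.0053]
```

The plunger met the shaft at TCP z about 0.131, so home should be near 0.122. There is a small -x side force, so I ease x while pressing.

>>> {"fn": "send_rows", "kwargs": {"motion": [-0.03,0,0.25,0,3.5]}}

```text
time: 12.6
eef_pos: [0.5016, -0.1446, 0.1262]
tcp_rot: [0.987, -0.163, 0.016, -0.005]
contact_force: [-3.4, 1.0, 5.9]
opening: 0.496
```

>>> {"fn": "send_rows", "kwargs": {"motion": [-0.03,0,0.25,0,3.5]}}

```text
time: 12.7
eef_pos: [0.5016, -0.1446, 0.1246]
tcp_rot: [0.987, -0.163, 0.016, -0.005]
contact_force: [-4.0, 1.1, 7.5]
opening: 0.498
```

>>> {"fn": "send_rows", "kwargs": {"motion": [-0.02,0,0.25,0,3.5]}}

```text
time: 12.8
eef_pos: [0.5017, -0.1447, 0.1232]
tcp_rot: [0.987, -0.163, 0.016, -0.005]
contact_force: [-4.8, 1.7, 8.6]
opening: 0.496
```

Run:
```python
from h import *
goto(0.501,-0.145,0.122,-0.387+0.05)
```

```text
t 12.8 tcp [ 0.5017 -0.1447  0.1232] {'shift_cm': array([-0.06,  0.06,  0.12]), 'yaw': np.float64(-0.327), 'spin': np.float64(0.01)} q6 -0.17 F [-4.8  1.7  8.6] T [0.34 0.91 0.03] op 0.496 tilt [0.0331 0.0049]
```

>>> {"fn": "send_rows", "kwargs": {"motion": [-0.04,0,0.25,0,3.5]}}

```text
time: 12.9
eef_pos: [0.5017, -0.1446, 0.1223]
tcp_rot: [0.987, -0.162, 0.016, -0.005]
contact_force: [-6.2, 2.7, 14.5]
opening: 0.499
```

>>> {"fn": "send_rows", "kwargs": {"motion": [-0.04,0,0.25,0,3.5]}}

```text
time: 13.0
eef_pos: [0.5017, -0.1446, 0.1222]
tcp_rot: [0.987, -0.162, 0.016, -0.005]
contact_force: [-7.9, 2.4, 16.8]
opening: 0.495
```

>>> {"fn": "send_rows", "kwargs": {"motion": [-0.02,0,0.25,0,3.5]}}

```text
time: 13.1
eef_pos: [0.5018, -0.1446, 0.1223]
tcp_rot: [0.987, -0.162, 0.015, -0.005]
contact_force: [-7.8, 2.7, 14.0]
opening: 0.492
```

Run:
```python
from h import *
goto(0.501,-0.145,0.122,-0.387+0.05)
```

```text
t 13.1 tcp [ 0.5018 -0.1446  0.1223] {'shift_cm': array([-0.07,  0.06,  0.02]), 'yaw': np.float64(-0.326), 'spin': np.float64(0.011)} q6 -0.171 F [-7.8  2.7 14. ] T [0.6  1.38 0.  ] op 0.492 tilt [0.0313 0.0052]
```

>>> {"fn": "send_rows", "kwargs": {"motion": [-0.12,0,0.4,0,3.5]}}

```text
time: 13.2
eef_pos: [0.5018, -0.1446, 0.1221]
tcp_rot: [0.987, -0.162, 0.015, -0.005]
contact_force: [-6.6, 3.6, 23.6]
opening: 0.495
```

>>> {"fn": "send_rows", "kwargs": {"motion": [-0.12,0.03,0.4,0,3.5]}}

```text
time: 13.3
eef_pos: [0.5018, -0.1447, 0.1222]
tcp_rot: [0.987, -0.162, 0.016, -0.005]
contact_force: [-7.6, 6.1, 19.5]
opening: 0.5
```

Run:
```python
from h import *
goto(0.501,-0.145,0.122,-0.387+0.05)
T=wpose(); im2,d=cams.read_camera('wrist'); save('w_k9.png',im2)
a,d=cams.read_camera('scene'); b,d=cams.read_camera('side')
goto(0.501,-0.145,0.122,-0.387+0.05)
x=cv2.resize(a[110:190,260:340],(390,390),interpolation=cv2.INTER_CUBIC)
y=cv2.resize(b[225:305,255:335],(390,390),interpolation=cv2.INTER_CUBIC)
save('crop9.png',np.hstack([x,y]))
```

```text
t 13.3 tcp [ 0.5018 -0.1447  0.1222] {'shift_cm': array([-0.06,  0.06,  0.02]), 'yaw': np.float64(-0.325), 'spin': np.float64(0.012)} q6 -0.172 F [-7.6  6.1 19.5] T [ 0.91  1.51 -0.02] op 0.5 tilt [0.0329 0.0051]
t 13.45 tcp [ 0.5018 -0.1447  0.1222] {'shift_cm': array([-0.07,  0.06,  0.02]), 'yaw': np.float64(-0.325), 'spin': np.float64(0.012)} q6 -0.172 F [-7.5  3.1 19.1] T [0.84 1.52 0.03] op 0.496 tilt [0.0331 0.0049]
```

View pics/w_k9.png

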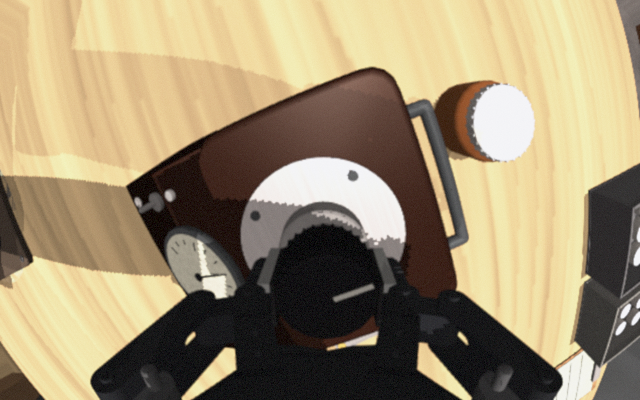

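View pics/crop9.png

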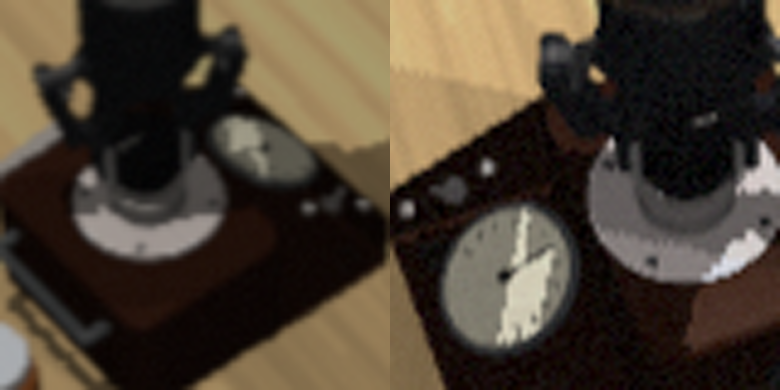

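TCP z stopped at 0.1222, exactly 9 mm past plunger contact, and a harder push does not move it. In the side crop the needle, from (505,275) to (550,248), now points at the hub. The knob line still sits in the grip as before. I hand the job in.

Run:
```python
from h import *
goto(0.501,-0.145,0.122)
print(workorder.sign_off())
```

```text
t 13.45 tcp [ 0.5018 -0.1447  0.1222] {'shift_cm': array([-0.07,  0.06,  0.02]), 'yaw': np.float64(-0.325)} q6 -0.172 F [-7.5  3.1 19.1] T [0.84 1.52 0.03] op 0.496 tilt [0.0331 0.0049]
the job is handed in; nothing more can be done
None
```

The knob is fitted to the tester and I handed the job in at 13.45 s. The gripper still holds it at 90 N and presses down with about 21 N.

I lifted the knob out of the rack, lined its white line up with the keyway and lowered it into the hub. The key dropped in on the first descent, so I never had to search for the keyway by turning under push. The only turn was about 3°, made above the hub.

**Last checks**
- **Seating:** the shaft met the plunger at tool height 0.131 m. The knob stopped 9 mm lower at 0.1222 m, and a harder push did not move it further.
- **Dial:** the needle has swung round to point at the hub. I read this from a small crop of the side camera, and the collar-to-hub gap was not measured directly.
- **Grip:** the white line has not moved between the jaws since the pick-up, so the knob has not slipped.

**Not ideal**
- **Side force:** about 8 N sideways remains on the hub and small sideways corrections did not remove it.
- **Tilt:** the tool leans about 2°, much as it did when it gripped the knob.
- **Keyway angle:** my automatic fit gave 1 to 3°, less than the 4 to 5° I read by eye, so I used the eye reading.
- **Bystanders:** I did not touch any of the other things on purpose, and no unexpected contact forces showed. I did not measure their positions again at the end.

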